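# Lock the porthole ring of a plant module with a two-pin spanner

### The job

Take the two-pin spanner from its slotted rest, fit its pins into the two holes of the brass ring recessed in the plant module's top, and turn the ring clockwise (seen from above) until it stops, with its white mark level with the red mark on the collar. Then lift the spanner out and set it back upright near the middle of its rest, pins down in the slot, and let go. Leave the torch, the seedling pot and the jar where they are.

Things in the scene. Friction and masses are not known exactly. Their poses are not given: they have to be found in the camera images.
- spanner: Loose two-pin spanner, about 0.28 kg. Steel bar 104 (x) by 30 (y) by 14 mm thick; two pins, 9 mm diameter, 13 mm long, tapered ends, point down at 43 mm either side of the middle along x; on the bar an orange upright grip blade 64 (x) by 18 mm (y), from z = 14 to 69 mm. Origin: centre of the bar's underside, where the pins begin; z up. Same when turned half round.
- rest: Fixed rest: blue base 170 by 74 mm, 10 mm thick, with two black rails 160 mm long (x), tops 30 mm above the table, and between them a slot 16 mm wide, 20 mm deep, open at both ends. The spanner's bar lies along the slot on the rails, pins hanging in it, at the start and at the end. Origin: centre of the underside; z up.
- rest_slot (a point): Middle of the rest's slot at the height of the rails' tops, 30 mm above the table; x along the slot, z up. With the spanner properly back, its origin is at this height, on the slot's line.
- module: Fixed plant module: white box 190 (x) by 180 (y) by 60 mm high, with a round aluminium collar (outer diameter 136, inner 116 mm) on top whose rim is 83 mm above the table and carries a small red mark. Origin: centre of the underside; z up.
- ring_face (a point): Centre of the brass ring's top face, 75 mm above the table, 8 mm below the collar's rim; axes turn with the ring, z up. Ring: outer diameter 112, inner 62, 15 mm thick; two 14 mm holes through it at 43 mm either side along x; white mark towards +y. With the pins fully in, the bar lies on the ring and the spanner's origin is at this point. The pink window inside is 6 mm lower.
- ring (a joint): Turn of the ring in rad: 0 is the loose end (ring axes = module axes); it grows clockwise seen from above; 1.05 is the locked end, a hard stop where the white mark meets the red mark. Starts between 0 and 0.35. Friction of about 0.35 N m holds it where it is left; it does not rise or sink.
- torch: Bystander: black hand torch, 155 mm long (x), 36 mm thick, lying on the table beyond the work. Origin: under its middle.
- seedling: Bystander: grey pot 75 mm square, 60 mm tall, with green leaves up to about 140 mm above the table. Origin: centre of its underside.
- jar: Bystander: pale jar with a white cap, 68 mm in diameter, 95 mm tall. Origin: centre of its underside.
Not all that is in view belongs to the job. There is more than one size of the spanner; the one meant has the size given above.

How it is judged:
By the outcome, as a careful person would: the job done as asked, in the order asked, and still so for the second after the job is handed in, with the robot touching nothing.
It also fails if it takes over 54 s, if anything falls off the work surface, if the arm or the gripper's body presses on something with over 40 N, if the wrist force passes 120 N, or if a joint passes its speed limit or range.

### The arm

A 6-joint arm with a two-finger parallel gripper is mounted at the origin on the work surface. World frame = base frame: x ahead of the robot, y to its left, z up, the work surface at z = 0. Lengths are in m, angles in rad, forces in N, time in s.
With the tool pointing down it reaches from about 0.375 to 0.9 m from the base axis. Payload 3.1 kg.
Tool frame: the origin (TCP) lies at the centre of the arm's flange, where the gripper is bolted on; the fingertips stand 173 mm ahead of it and the grasp point (between the pads) lies 155 mm ahead of it (tip_extent is the distance from the TCP to the fingertips, in m); z points along the fingers, y is the direction in which the jaws open and shut (so a half turn about z gives the same grasp; the last joint's range is limited). The gripper opens to 85 mm and grips with 20 to 120 N. Pads are 22 mm wide; open, the fingers measure 114 mm over their backs; the gripper's body (76 mm by 85 mm) begins 54 mm behind the grasp point. The pads swing forward as they close: fully open they stand 13 mm farther back than shut.
Start: joints at [-1.351, 0.527, 1.433, -0, 1.181, -0.178], TCP at [0.242, -0.576, 0.405] pointing down, gripper open.
Joint ranges: [-3.08, 3.08], [-0.75, 2.2], [0.22, 2.44], [-1.43, 4.57], [0, 2.65], [-2.85, 2.85]. Speed limits (rad/s): [2.79, 2.79, 3.14, 3.14, 3.14, 3.14].

### API

Orientations are given as a unit quaternion [x, y, z, w].
In Python, from station import sense, snapshot, sign_off, tip_extent gives the robot as it stands. The module is installed in compiled form; this text tells all that it offers.
- The arm moves only by the tool servo_tool, never from a script. Its argument "rows" is a list of rows, each a list of 3 entries, a list of its own where there are three numbers: the shift along the tool's x, y, z in mm, then the turn about the tool's z in degrees, then the opening, from -1 (shut) to 1 (fully open), so that 0 is half open. A call has 1 to 8 rows; each row is the pose to reach, as a shift and turn from the pose measured when the call began, along the tool's axes at that moment; what a row does not reach only later rows make up. A row lasts 1/10 s, in which the tool goes at most 50 mm and 8.59 degrees, less where a joint would pass 70% of its speed; a pose out of reach is approached as far as the arm can. A call with a gripper value outside its range is refused whole. The fingers move at their own pace and stop on an object; "force" is the grip in N (left out, the last holds). Time passes only in rows, so rows that repeat a pose let the fingers close. It gives the time, the measured TCP pose, the force and the opening at its end, in the units of the state.
- sense(): the state, without advancing time (a new reading comes with each control period).
- snapshot(name): name is "side" or "top" or "wrist"; returns a dict with "image" (480x640x3 uint8, blue, green, red), "z_map" (480x640 float32, m along the optical axis (not along the pixel's ray), 0 where there is no reading), "vertical_fov" (degrees; the focal length in pixels is half the picture's height over the tangent of half this angle, whatever the lens; pixels are square), "cx", "cy" (the principal point, pixels), "cam_to_world" (4x4, takes a point from camera to world coordinates). Camera axes: x right, y down, z forward; pixel columns grow to the right and rows downward; lengths in m; the calibration is good to about 2 mm. A picture is of the moment at which its call begins.
- sign_off(): hands the job in, once; it reports no verdict.
The state is a dict: "t": time; "q": joint angles; "qd": joint speeds; "tau": joint torques, N m; "tcp_pos": TCP position; "tool_rot": TCP orientation; "force": force on the tool from outside, world axes, zero at the start; "ft_torque": the same for the moment, N m; "finger_gap": opening from 0.0 (shut) to 1.0 (fully open).
Only numpy, scipy, OpenCV 4.12 (cv2) and the standard library are available. Lean on these libraries where they do the work, as an engineer would, in place of code of your own. Each camera call takes 0.05 s, during which the arm holds its last target. There are 200 camera calls.

## Working session

There is one attempt and no reset: what is moved stays moved. The work goes in short steps, Python scripts to look and compute and a tool call to move; the robot and the scene stay as the last step left them, time stands still between calls to the robot, and variables do not carry over. Pictures are saved under pics/ and viewed, about 8 in all and at most 12, crops included, and the job is handed in when it is done.

Besides the shell and the picture viewer there is one more tool, called as name(argument=value, ...), one argument or row to a line, values as JSON. servo_tool: Moves the arm, as the interface text tells. Its arguments: {"type":"object","properties":{"rows":{"type":"array"},"force":{"type":"number"}},"required":["rows"]}

```bash
mkdir -p pics
cat > h.py <<'E'
import numpy as np, cv2
from station import sense, snapshot, sign_off, tip_extent
def rays(s,uv):
    uv=np.atleast_2d(np.asarray(uv,float)); f=240/np.tan(np.radians(s["vertical_fov"])/2)
    d=np.c_[(uv[:,0]-s["cx"])/f,(uv[:,1]-s["cy"])/f,np.ones(len(uv))]
    M=np.array(s["cam_to_world"]); return M[:3,3], d@M[:3,:3].T
def onplane(s,uv,z):
    o,d=rays(s,uv); return o+d*((z-o[2])/d[:,2])[:,None]
def cloud(s):
    v,u=np.mgrid[:480,:640]; o,d=rays(s,np.c_[u.ravel(),v.ravel()])
    return (o+d*s["z_map"].reshape(-1,1)).reshape(480,640,3)
def save(s,name,box=None,scale=1):
    im=s["image"]
    if box: u0,v0,u1,v1=box; im=im[v0:v1,u0:u1]
    cv2.imwrite("pics/"+name,cv2.resize(im,None,fx=scale,fy=scale,interpolation=cv2.INTER_CUBIC))
E
python3 - <<'E'
from h import *
import pickle
for n in("top","side"):
    s=snapshot(n); save(s,n+"1.png"); pickle.dump(s,open(n+".pkl","wb")); print(n,s["vertical_fov"],s["cx"],s["cy"],np.round(s["cam_to_world"],3).tolist())
print(sense(), tip_extent)
E
```

```text
top 43.75726324917122 325.21735040997083 235.93322696561344 [[0.011, -0.986, 0.166, 0.401], [-1.0, -0.013, -0.01, 0.005], [0.012, -0.166, -0.986, 1.464], [0.0, 0.0, 0.0, 1.0]]
side 47.43832411345003 321.2255830787732 245.21761987706284 [[-0.883, -0.347, 0.316, 0.275], [-0.469, 0.68, -0.564, 0.576], [-0.019, -0.646, -0.763, 0.888], [0.0, 0.0, 0.0, 1.0]]
{'t': 0.1, 'q': array([-1.35148675e+00,  5.28372256e-01,  1.43376173e+00,  1.30292126e-05,
        1.18141480e+00, -1.78490863e-01]), 'qd': array([ 0.00037869,  0.00127725, -0.00397694,  0.00116871, -0.00019177,
        0.00042434]), 'tau': array([-2.96401422e-04, -4.43303883e+01, -1.78586304e+01, -2.00598943e-04,
        3.82524566e-03,  2.83288648e-05]), 'tcp_pos': array([ 0.24208583, -0.57587929,  0.40383569]), 'tool_rot': array([ 9.80284498e-01,  1.97588831e-01, -1.39370401e-05, -9.77985175e-04]), 'force': array([ 0.21077613, -0.2126419 , -0.35241773]), 'ft_torque': array([ 0.03510134, -0.00827703, -0.0443751 ]), 'finger_gap': 0.997506540253446} 0.1734
```

View pics/top1.png

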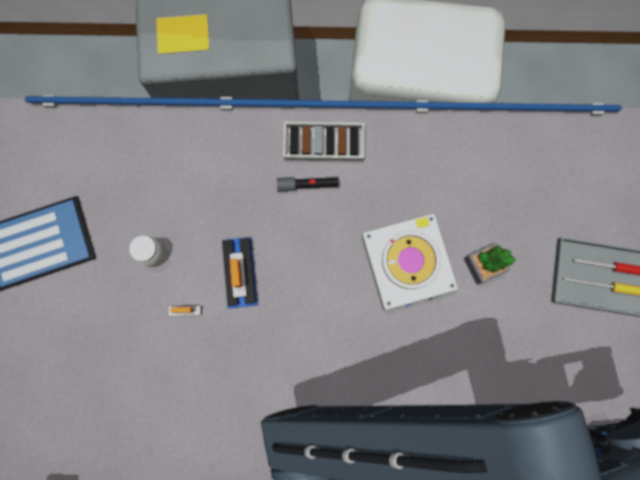

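View pics/side1.png

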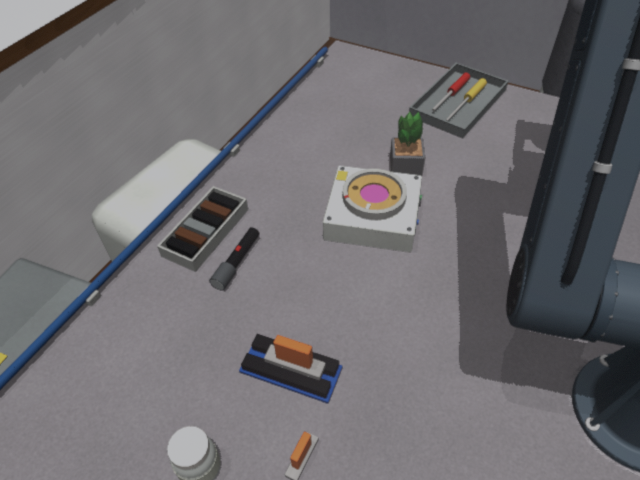

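Candidates for the spanner: A is the larger one in the blue and black rest, at top (238,273) and side (294,355). B is the small loose one, at top (184,310) and side (302,455). A fits the description, being in the slotted rest and larger. Next I measure both and confirm in a crop.

```bash
cat > m.py <<'E'
from h import *
import pickle
def mask(s,lo,hi,box):
    h=cv2.cvtColor(s["image"],cv2.COLOR_BGR2HSV); m=cv2.inRange(h,lo,hi)
    k=np.zeros_like(m); u0,v0,u1,v1=box; k[v0:v1,u0:u1]=m[v0:v1,u0:u1]; return k
def rect(P):
    (c,wh,a)=cv2.minAreaRect((P[:,:2]*1000).astype(np.float32)); return np.round(c,1),np.round(wh,1),round(a,1)
T,S=[pickle.load(open(n+".pkl","rb")) for n in("top","side")]
boxes={"top":{"A":(215,230,265,315),"B":(165,300,205,322)},"side":{"A":(235,325,345,400),"B":(280,425,325,480)}}
for n,s in(("top",T),("side",S)):
    C=cloud(s)
    for k,b in boxes[n].items():
        m=mask(s,(5,120,90),(20,255,255),b)>0
        P=C[m]; z=np.percentile(P[:,2],[5,50,95]); top=P[P[:,2]>z[2]-.008]
        print(n,k,"orange",m.sum(),"z",np.round(z,3),"top rect",rect(top),rect(P))
        u0,v0,u1,v1=b; Q=C[v0:v1,u0:u1].reshape(-1,3); I=s["image"][v0:v1,u0:u1].reshape(-1,3).astype(int)
        lo,hi=((.036,.052) if k=="A" else (.008,.04))
        g=(Q[:,2]>lo)&(Q[:,2]<hi)&(I.min(1)>100)
        if g.sum()>5: print("   bar",g.sum(),rect(Q[g]),np.round(np.median(Q[g,2]),4))
    b={"top":(375,215,450,305),"side":(325,160,430,230)}[n]
    for nm,lo,hi,z in(("brass",(12,80,90),(30,255,255),.075),("pink",(140,60,80),(172,255,255),.069),("red",(0,120,80),(8,255,255),.083),("red2",(173,120,80),(180,255,255),.083)):
        m=mask(s,lo,hi,b); 
        if m.sum()==0: continue
        v,u=np.nonzero(m); X=onplane(s,np.c_[u,v],z)
        hull=cv2.convexHull((X[:,:2]*1000).astype(np.float32)); e=cv2.minEnclosingCircle(hull)
        print(n,nm,len(u),"px",u.mean().round(1),v.mean().round(1),"mean",X.mean(0).round(4),"circ",np.round(e[0],1),round(e[1],1),"depth z",np.median(C[m>0][:,2]).round(4))
bx=[(160,225,270,325),(355,205,465,315)]
cr=[cv2.resize(T["image"][v0:v1,u0:u1],(400,300 if 0 else int(400*(v1-v0)/(u1-u0))),interpolation=cv2.INTER_CUBIC) for u0,v0,u1,v1 in bx]
H=max(c.shape[0] for c in cr); cv2.imwrite("pics/crop2.png",np.hstack([np.pad(c,((0,H-c.shape[0]),(0,0),(0,0))) for c in cr]))
E
python3 m.py
```

```text
top A orange 283 z [0.03  0.097 0.103] top rect (array([472.7, 119.7]), array([266.3,  47.5]), 47.8) (array([475.7, 127.1]), array([281.4,  53. ]), 47.8)
   bar 215 (array([545.2, 198. ]), array([104.2,  30.9]), 7.3) 0.0442
top B orange 96 z [0.054 0.06  0.064] top rect (array([460. , 324.9]), array([ 9.6, 42.7]), 0.8) (array([460. , 324.7]), array([ 9.7, 44.3]), 0.8)
   bar 152 (array([457.4, 325.9]), array([75.4, 30.9]), 88.3) 0.0197
top brass 1247 px 412.5 256.6 mean [ 0.588  -0.2142  0.075 ] circ [ 604.1 -220.5] 81.0 depth z 0.0754
top pink 515 px 410.6 259.8 mean [ 0.5809 -0.2104  0.069 ] circ [ 581.1 -210.4] 30.2 depth z 0.07
top red 1 px 392.0 241.0 mean [ 0.6229 -0.1653  0.083 ] circ [ 622.9 -165.3] 0.0 depth z 0.0852
side A orange 810 z [0.055 0.091 0.099] top rect (array([405.9, 370.6]), array([ 58.5, 483. ]), 39.4) (array([416.3, 358.1]), array([ 59.5, 515.5]), 39.5)
   bar 494 (array([544.4, 201. ]), array([102.7,  31. ]), 7.4) 0.0425
side B orange 372 z [0.035 0.057 0.06 ] top rect (array([459.2, 330.3]), array([13.9, 46. ]), 0.9) (array([459.1, 330.4]), array([14. , 46.2]), 1.3)
   bar 334 (array([458.9, 330.1]), array([22. , 75.6]), 0.2) 0.0184
side brass 1049 px 371.8 189.2 mean [ 0.5893 -0.2128  0.075 ] circ [ 602.8 -219.4] 77.1 depth z 0.0729
side pink 416 px 374.1 193.1 mean [ 0.582  -0.2097  0.069 ] circ [ 582.2 -209.7] 30.1 depth z 0.0672
side red 4 px 345.8 196.2 mean [ 0.6253 -0.1609  0.083 ] circ [ 624.5 -160.5] 2.6 depth z 0.0819
```

View pics/crop2.png

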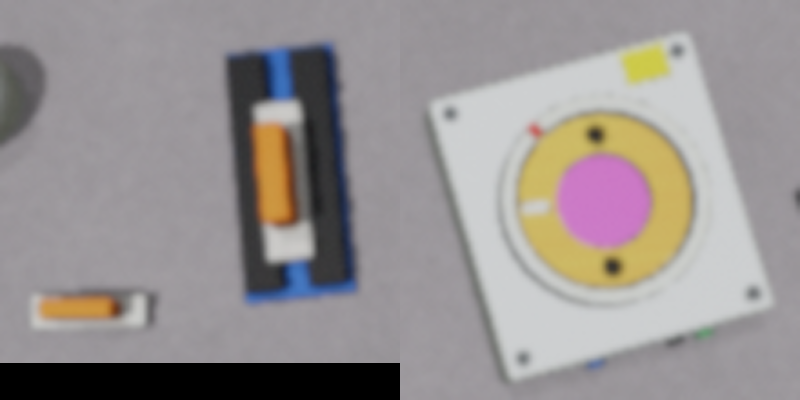

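The crop confirms it: A, in the rest, has a bar of 104 x 31 mm lying at about 7.3°, centred near (0.545, 0.199). B is only 75 mm long. The ring has holes at crop (596,134) and (613,266), the white mark at (536,207) and the red mark at (535,130). I'll go above the ring first for a closer wrist view on the way.

servo_tool(
  rows=[
    [[50,-22,0],2,1],
    [[96,-44,0],4,1],
    [[142,-66,0],6,1],
    [[188,-88,0],8,1],
    [[234,-110,0],10,1],
    [[280,-132,0],12,1],
    [[326,-154,0],14,1],
    [[372,-176,0],15.5,1],
  ],
)

```text
t: 0.9
tcp_pos: [0.51, -0.2765, 0.404]
tool_rot: [0.998, 0.063, -0.0, -0.001]
force: [1.0, 0.6, 0.0]
finger_gap: 1.001
```

servo_tool(
  rows=[
    [[45,-10,0],0,1],
    [[85,-10,0],0,1],
    [[85,-10,0],0,1],
    [[85,-10,0],0,1],
  ],
)

```text
t: 1.3
tcp_pos: [0.5934, -0.2552, 0.4029]
tool_rot: [0.998, 0.064, -0.001, -0.002]
force: [0.1, -0.3, 0.6]
finger_gap: 1.002
```

```bash
cat > r.py <<'E'
from h import *
import pickle,sys
def ringfit(s,dbg=None):
    C=cloud(s); h=cv2.cvtColor(s["image"],cv2.COLOR_BGR2HSV)
    m=cv2.inRange(h,(140,60,80),(172,255,255)); n,l,st,ce=cv2.connectedComponentsWithStats(m); i=1+st[1:,4].argmax()
    v,u=np.nonzero(l==i); X=onplane(s,np.c_[u,v],.069); c=X.mean(0)[:2]; e=cv2.minEnclosingCircle((X[:,:2]*1000).astype(np.float32))
    print("pink centre",c.round(4),"r",round(e[1],1))
    v,u=np.mgrid[:480,:640]; uv=np.c_[u.ravel(),v.ravel()]; P=onplane(s,uv,.075); r=np.hypot(*(P[:,:2]-c).T).reshape(480,640)
    g=s["image"].max(2)
    out=[]
    for nm,mm,z in(("hole",(r>.034)&(r<.052)&(g<70),.075),("white",(r>.034)&(r<.054)&(h[...,1]<60)&(g>130),.075),("red",(r>.052)&(r<.075)&((h[...,0]<7)|(h[...,0]>174))&(h[...,1]>110)&(g>80),.083)):
        n,l,st,ce=cv2.connectedComponentsWithStats(mm.astype(np.uint8))
        for j in np.argsort(-st[1:,4])[:2]+1:
            if st[j,4]<3: continue
            p=onplane(s,ce[j],z)[0,:2]; d=p-c
            print(nm,st[j,4],ce[j].round(1),p.round(4),"r",np.hypot(*d).round(4),"ang",np.degrees(np.arctan2(d[1],d[0])).round(1))
            if nm=="hole": out.append(p)
    if len(out)==2:
        a,b=out; d=(a-b)*np.sign((a-b)[0]); print("holes mid",((a+b)/2).round(4),"dist",np.hypot(*d).round(4),"ang",np.degrees(np.arctan2(d[1],d[0])).round(2))
E
python3 - <<'E'
from h import *; from r import ringfit; import pickle
for n in("top","side"): print(n); ringfit(pickle.load(open(n+".pkl","rb")))
s=snapshot("wrist"); save(s,"w3.png"); pickle.dump(s,open("wring.pkl","wb")); print("wrist",np.round(s["cam_to_world"],3).tolist())
q=sense(); print(q["t"],q["tcp_pos"],q["tool_rot"])
try: ringfit(s)
except Exception as e: print(e)
E
```

```text
top
pink centre [ 0.5809 -0.2104] r 30.2
white 26 [392.  261.5] [ 0.5755 -0.1659] r 0.0449 ang 96.9
side
pink centre [ 0.582  -0.2097] r 30.1
white 24 [367.7 205.5] [ 0.5762 -0.1642] r 0.0458 ang 97.2
red 5 [346. 196.] [ 0.6252 -0.1618] r 0.0645 ang 47.9
wrist [[0.127, -0.951, -0.283, 0.665], [-0.992, -0.122, -0.033, -0.246], [-0.003, 0.285, -0.959, 0.371], [0.0, 0.0, 0.0, 1.0]]
1.35 [ 0.59248577 -0.25567088  0.40304689] [ 0.99800471  0.0630937  -0.00162035 -0.00177513]
pink centre [ 0.5815 -0.2082] r 30.5
hole 224 [255.8 163.3] [ 0.6245 -0.2041] r 0.0432 ang 5.4
hole 108 [259.9 272.9] [ 0.5415 -0.2142] r 0.0405 ang -171.5
white 221 [196. 222.] [ 0.5758 -0.1637] r 0.0448 ang 97.3
red 138 [194.4 156.7] [ 0.6248 -0.1629] r 0.0626 ang 46.3
holes mid [ 0.583  -0.2092] dist 0.0836 ang 6.9
```

View pics/w3.png

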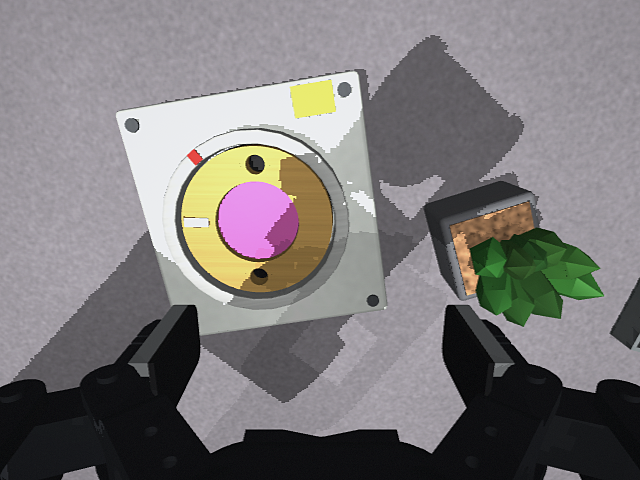

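The ring centre is near (0.5815, -0.2092), with the ring at about 7.1°. The wrist picture shows holes at (256,163) and (260,273), white at (196,222) and red at (194,157). So about 50° clockwise remains. Now over the spanner.

servo_tool(
  rows=[
    [[1,-50,0],0,1],
    [[2,-100,0],0,1],
    [[3,-150,0],0,1],
    [[4,-200,0],0,1],
    [[5,-250,0],0,1],
    [[6,-300,0],0,1],
    [[8,-350,0],0,1],
    [[9,-400,0],0,1],
  ],
)

```text
t: 2.15
tcp_pos: [0.5497, 0.1422, 0.4047]
tool_rot: [0.998, 0.062, -0.002, -0.002]
force: [0.5, -0.1, -0.2]
finger_gap: 1.001
```

servo_tool(
  rows=[
    [[0,-50,0],0,1],
    [[0,-75,0],0,1],
    [[0,-75,0],0,1],
    [[0,-75,0],0,1],
  ],
)

```text
t: 2.55
tcp_pos: [0.5398, 0.2157, 0.405]
tool_rot: [0.998, 0.062, -0.002, -0.001]
force: [0.5, -0.4, 0.4]
finger_gap: 0.997
```

```bash
cat > sp.py <<'E'
from h import *
import sys
s=snapshot("wrist"); save(s,sys.argv[1]); q=sense(); print(q["t"],q["tcp_pos"].round(4),q["tool_rot"].round(4))
C=cloud(s); I=s["image"].astype(int); h=cv2.cvtColor(s["image"],cv2.COLOR_BGR2HSV)
near=np.hypot(C[...,0]-.545,C[...,1]-.199)<.1
def rect(P):
    c,wh,a=cv2.minAreaRect((P[:,:2]*1000).astype(np.float32)); return np.round(c,1),np.round(wh,1),round(a,2)
m=near&(cv2.inRange(h,(5,120,60),(20,255,255))>0)
t=m&(C[...,2]>.092); print("blade top z",np.median(C[t][:,2]).round(4),t.sum(),rect(C[t]))
v,u=np.nonzero(t); print(" by plane",rect(onplane(s,np.c_[u,v],.099)))
b=near&(C[...,2]>.037)&(C[...,2]<.05)&(I.min(2)>70)&(h[...,1]<60)
v,u=np.nonzero(b); print("bar",b.sum(),np.median(C[b][:,2]).round(4),rect(C[b]),rect(onplane(s,np.c_[u,v],.044)))
k=near&(I.max(2)<60)&(C[...,2]>.022)&(C[...,2]<.035); print("rails z",np.median(C[k][:,2]).round(4),rect(C[k]))
k=near&(cv2.inRange(h,(105,120,50),(130,255,255))>0)
v,u=np.nonzero(k); print("blue",k.sum(),rect(onplane(s,np.c_[u,v],.010)))
E
python3 sp.py w4.png
```

```text
2.6 [0.5401 0.2151 0.4049] [ 0.9981  0.0611 -0.0024 -0.0012]
blade top z 0.0981 2353 (array([563.4, 203.9]), array([101.5,  21.4]), 11.15)
 by plane (array([510.6, 240.1]), array([ 59.4, 152.9]), 41.84)
bar 1867 0.0433 (array([544.9, 200.1]), array([102.7,  29.3]), 7.13) (array([545.2, 200.3]), array([102. ,  29.1]), 7.13)
rails z 0.0293 (array([554.3, 201.2]), array([158.6,  67.3]), 7.06)
blue 2109 (array([554.6, 201.6]), array([167.7,  72.7]), 7.09)
```

View pics/w4.png

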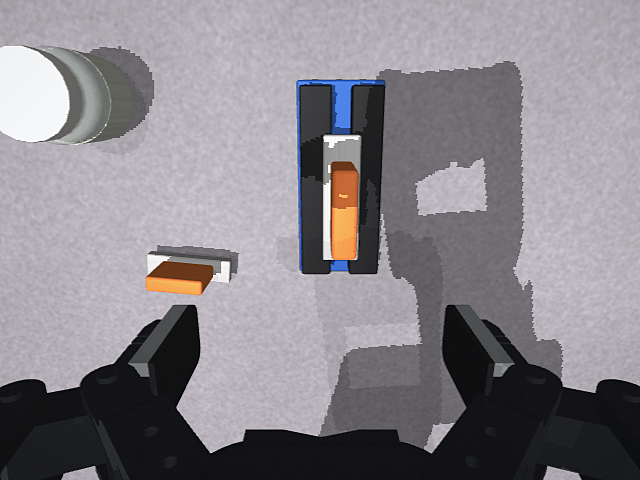

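The wrist picture shows the jar, spanner B at (190,270) and spanner A in the rest, its blade at (344,210). All three views agree: spanner at (545,200) mm at 7.1°, rest centre at (554.4,201.3) mm. Descend and grip.

servo_tool(
  rows=[
    [[2,16.5,40],0,1],
    [[4,16.5,85],0,1],
    [[4.5,16.5,125],0,1],
    [[4.5,16.5,150],0,1],
    [[4.5,16.5,165],0,1],
    [[4.5,16.5,173],0,1],
    [[4.5,16.5,173],0,1],
    [[4.5,16.5,173],0,1],
  ],
  force=100,
)

```text
t: 3.4
tcp_pos: [0.5464, 0.1988, 0.2326]
tool_rot: [0.998, 0.06, -0.002, -0.001]
force: [0.0, 0.2, 0.2]
finger_gap: 0.996
```

Run:
```python
from h import *
q=sense(); R=__import__("scipy.spatial.transform",fromlist=["Rotation"]).Rotation.from_quat(q["tool_rot"]).as_matrix()
print(q["tcp_pos"],"grasp pt",q["tcp_pos"]+R@[0,0,.155],"psi",np.degrees(np.arctan2(R[1,0],R[0,0])),R[:,2],q["force"])
```

```text
[0.54635355 0.19880466 0.23260036] grasp pt [0.54577541 0.19915637 0.07760184] psi 6.929820117716564 [-0.00372993  0.0022691  -0.99999047] [0.02625022 0.15086282 0.1569301 ]
```

servo_tool(
  rows=[
    [[0,-1,0],-0.2,-1],
    [[0,-1,0],-0.2,-1],
    [[0,-1,0],-0.2,-1],
    [[0,-1,0],-0.2,-1],
    [[0,-1,0],-0.2,-1],
    [[0,-1,0],-0.2,-1],
    [[0,-1,0],-0.2,-1],
    [[0,-1,0],-0.2,-1],
  ],
  force=100,
)

```text
t: 4.2
tcp_pos: [0.5463, 0.1999, 0.2331]
tool_rot: [0.998, 0.062, -0.002, -0.001]
force: [-0.4, 0.8, 5.0]
finger_gap: 0.199
```

servo_tool(
  rows=[
    [[0,0,-10],0,-1],
    [[0,0,-40],0,-1],
    [[0,0,-80],0,-1],
    [[0,0,-110],0,-1],
    [[0,0,-110],0,-1],
    [[0,0,-110],0,-1],
  ],
)

```text
t: 4.8
tcp_pos: [0.5462, 0.1996, 0.3429]
tool_rot: [0.998, 0.062, -0.002, -0.001]
force: [-0.2, 0.3, -4.5]
finger_gap: 0.195
```

```bash
cat > st.py <<'E'
from h import *
from scipy.spatial.transform import Rotation as Ro
def st():
    q=sense(); R=Ro.from_quat(q["tool_rot"]).as_matrix(); psi=np.degrees(np.arctan2(R[1,0],R[0,0]))
    print("t",q["t"],"tcp",(q["tcp_pos"]*1e3).round(1),"gp",((q["tcp_pos"]+R@[0,0,.155])*1e3).round(1),"psi",psi.round(2),"z",R[:,2].round(4),"F",q["force"].round(1),"M",q["ft_torque"].round(2),"gap",q["finger_gap"].round(3)); return q,R
if __name__=="__main__": st()
E
cat > held.py <<'E'
# pose of the held spanner's bar in several views, bar-top height known from TCP
from st import *; import sys
q,R=st(); zg=float(sys.argv[1]); c0=q["tcp_pos"]
for n in sys.argv[2:]:
    s=snapshot(n); save(s,"held_%s_%.1f.png"%(n,q["t"])); C=cloud(s); h=cv2.cvtColor(s["image"],cv2.COLOR_BGR2HSV); I=s["image"].astype(int)
    near=np.hypot(C[...,0]-c0[0],C[...,1]-c0[1])<.07
    b=near&(abs(C[...,2]-zg)<.009)&(h[...,1]<70)&(I.min(2)>50)
    o=near&(cv2.inRange(h,(5,120,60),(20,255,255))>0)
    for nm,m in(("bar",b),("orange",o)):
        P=C[m]
        if len(P)<20: print(n,nm,len(P)); continue
        r=cv2.minAreaRect((P[:,:2]*1000).astype(np.float32)); print(n,nm,len(P),"z",np.percentile(P[:,2],[5,50,95]).round(4),np.round(r[0],1),np.round(r[1],1),round(r[2],2))
E
python3 held.py .154 wrist top side
```

```text
Traceback (most recent call last):
  File "held.py", line 3, in <module>
    q,R=st(); zg=float(sys.argv[1]); c0=q["tcp_pos"]
        ~~^^
  File "st.py", line 5, in st
    print("t",q["t"],"tcp",(q["tcp_pos"]*1e3).round(1),"gp",((q["tcp_pos"]+R@[0,0,.155])*1e3).round(1),"psi",psi.round(2),"z",R[:,2].round(4),"F",q["force"].round(1),"M",q["ft_torque"].round(2),"gap",q["finger_gap"].round(3)); return q,R
                                                                                                                                                                                                        ^^^^^^^^^^^^^^^^^^^^^
AttributeError: 'float' object has no attribute 'round'
```

```bash
sed -i 's/q\["finger_gap"\].round(3)/round(q["finger_gap"],3)/' st.py; python3 held.py .154 wrist top side
```

```text
t 4.8 tcp [546.2 199.6 342.9] gp [545.7 199.9 187.9] psi 7.14 z [-0.0034  0.0023 -1.    ] F [-0.2  0.3 -4.5] M [0.01 0.08 0.05] gap 0.195
wrist bar 5361 z [0.1515 0.1531 0.1542] [572.2 203.1] [48.8 30.1] 7.23
wrist orange 12217 z [0.1748 0.2079 0.209 ] [550.5 197.9] [54.1 22. ] 7.28
top bar 0
top orange 0
side bar 600 z [0.1463 0.1504 0.1534] [542.8 201.1] [104.3  31.7] 7.38
side orange 444 z [0.1603 0.1944 0.2074] [523.5 201.1] [25.8 27.1] 9.32
```

servo_tool(
  rows=[
    [[-1,40,0],0,-1],
    [[-3,90,0],0,-1],
    [[-5,140,0],0,-1],
    [[-7,190,0],0,-1],
    [[-9,240,0],0,-1],
    [[-10,290,0],0,-1],
    [[-12,340,0],0,-1],
    [[-14,385,0],0,-1],
  ],
)

```text
t: 5.75
tcp_pos: [0.5792, -0.1867, 0.3379]
tool_rot: [0.998, 0.062, -0.005, -0.002]
force: [0.2, -0.0, -2.1]
finger_gap: 0.195
```

```bash
python3 st.py
```

```text
t 5.75 tcp [ 579.2 -186.7  337.9] gp [ 577.5 -186.2  182.9] psi 7.08 z [-0.0108  0.0032 -0.9999] F [ 0.2 -0.  -2.1] M [ 0.04 -0.03 -0.02] gap 0.195
```

servo_tool(
  rows=[
    [[1,18,10],0,-1],
    [[1,23,20],0,-1],
    [[1,23,30],0,-1],
    [[1,23,30],0,-1],
    [[1,23,30],0,-1],
  ],
)

```text
t: 6.25
tcp_pos: [0.5825, -0.2072, 0.3069]
tool_rot: [0.998, 0.063, -0.006, -0.003]
force: [0.3, 0.3, -1.5]
finger_gap: 0.2
```

```bash
python3 held.py .118 wrist side; ls pics
```

```text
t 6.25 tcp [ 582.5 -207.2  306.9] gp [ 580.4 -206.4  151.9] psi 7.21 z [-0.0132  0.005  -0.9999] F [ 0.3  0.3 -1.5] M [-0.02 -0.04  0.01] gap 0.2
wrist bar 5291 z [0.1152 0.1168 0.1179] [ 606.6 -203.2] [48.8 29.9] 6.84
wrist orange 23954 z [0.0735 0.1286 0.1727] [ 589.  -209.2] [ 96.2 112.4] 4.79
side bar 410 z [0.1107 0.116  0.1189] [ 578.8 -204.7] [103.7  33.3] 8.19
side orange 403 z [0.1211 0.1461 0.1727] [ 583.5 -188.1] [87.8 50.9] 13.35
crop2.png
held_side_4.8.png
held_side_6.2.png
held_top_4.8.png
held_wrist_4.8.png
held_wrist_6.2.png
side1.png
top1.png
w3.png
w4.png
```

servo_tool(
  rows=[
    [[2.2,3.3,0],0,-1],
    [[2.2,3.3,0],0,-1],
    [[2.2,3.3,0],0,-1],
    [[2.2,3.3,0],0,-1],
  ],
)

```text
t: 6.75
tcp_pos: [0.5856, -0.2107, 0.3083]
tool_rot: [0.998, 0.063, -0.005, -0.002]
force: [0.9, -0.0, -2.7]
finger_gap: 0.198
```

```bash
python3 held.py .116 wrist side
python3 - <<'E'
import cv2,glob,numpy as np
a=cv2.imread(sorted(glob.glob("pics/held_wrist_6.[5-9]*"))[-1]); b=cv2.imread(sorted(glob.glob("pics/held_side_6.[5-9]*"))[-1])
cv2.imwrite("pics/cmp5.png",np.hstack([cv2.resize(a,(420,315)),cv2.resize(b[110:245,290:470],(380,285))[:315].__class__(0) if 0 else cv2.resize(b[110:260,290:470],(378,315))]))
E
```

```text
t 6.75 tcp [ 585.6 -210.7  308.3] gp [ 584.  -210.2  153.3] psi 7.2 z [-0.0104  0.0031 -0.9999] F [ 0.9 -0.  -2.7] M [0.01 0.01 0.02] gap 0.198
wrist bar 5334 z [0.1165 0.1183 0.1194] [ 610.1 -207.1] [49.1 29.9] 7.21
wrist orange 22314 z [0.0735 0.1499 0.1742] [ 589.1 -208.1] [ 96.2 112.2] 9.93
side bar 457 z [0.1084 0.1162 0.1196] [ 581.7 -207.3] [104.2  33.6] 7.75
side orange 411 z [0.1014 0.1468 0.1736] [ 583.5 -186.6] [88.2 51.5] 23.38
```

View pics/cmp5.png

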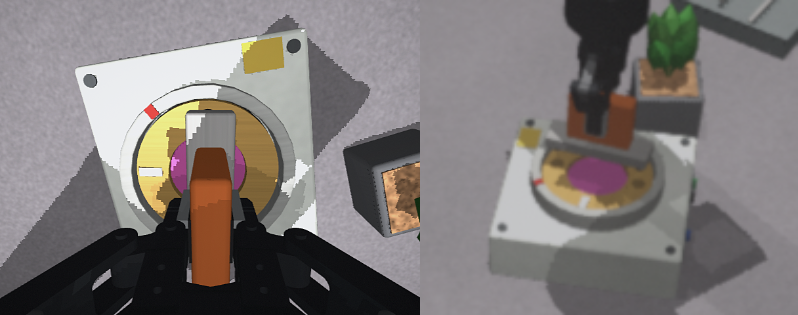

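The picture shows the bar above the ring, parallel to the holes' line, with the white mark at (150,172), red at (151,111) and the seedling clear. The spanner is estimated about 1 mm off the ring's axis, inside the 2.5 mm play. Lower with a small correction.

servo_tool(
  rows=[
    [[-0.8,-0.8,6],0,-1],
    [[-0.8,-0.8,12],0,-1],
    [[-0.8,-0.8,16],0,-1],
    [[-0.8,-0.8,19],0,-1],
    [[-0.8,-0.8,22],0,-1],
    [[-0.8,-0.8,22],0,-1],
  ],
)

```text
t: 7.45
tcp_pos: [0.5842, -0.2099, 0.2855]
tool_rot: [0.998, 0.063, -0.006, -0.002]
force: [-0.5, -0.7, -2.7]
finger_gap: 0.197
```

```bash
python3 st.py
```

```text
t 7.45 tcp [ 584.2 -209.9  285.5] gp [ 582.5 -209.3  130.5] psi 7.2 z [-0.0116  0.0038 -0.9999] F [-0.5 -0.7 -2.7] M [-0.02 -0.01  0.04] gap 0.197
```

No contact force, and the pins are about 6 mm in. Lower the rest.

servo_tool(
  rows=[
    [[0,0,3],0,-1],
    [[0,0,6],0,-1],
    [[0,0,6.5],0,-1],
    [[0,0,6.5],0,-1],
  ],
)

```text
t: 7.85
tcp_pos: [0.5841, -0.2099, 0.2789]
tool_rot: [0.998, 0.063, -0.006, -0.002]
force: [-0.5, 0.1, -2.4]
finger_gap: 0.197
```

```bash
python3 st.py
```

```text
t 7.85 tcp [ 584.1 -209.9  278.9] gp [ 582.3 -209.3  123.9] psi 7.2 z [-0.0118  0.0039 -0.9999] F [-0.5  0.1 -2.4] M [-0.03 -0.04 -0.02] gap 0.197
```

servo_tool(
  rows=[
    [[0,0,0],4,-1],
    [[0,0,0],9,-1],
    [[0,0,0],14,-1],
    [[0,0,0],19,-1],
    [[0,0,0],24,-1],
    [[0,0,0],28,-1],
    [[0,0,0],30,-1],
    [[0,0,0],30,-1],
  ],
)

```text
t: 8.65
tcp_pos: [0.5841, -0.2095, 0.279]
tool_rot: [0.98, -0.197, -0.006, -0.001]
force: [0.2, 0.8, -2.5]
finger_gap: 0.2
```

```bash
python3 st.py
```

```text
t 8.65 tcp [ 584.1 -209.5  279. ] gp [ 582.2 -208.8  124. ] psi -22.77 z [-0.0121  0.0045 -0.9999] F [ 0.2  0.8 -2.5] M [ 0.23 -0.01  0.06] gap 0.2
```

servo_tool(
  rows=[
    [[0,0,0],4,-1],
    [[0,0,0],8,-1],
    [[0,0,0],12,-1],
    [[0,0,0],15,-1],
    [[0,0,0],18,-1],
    [[0,0,0],18,-1],
  ],
)

```text
t: 9.25
tcp_pos: [0.584, -0.2096, 0.279]
tool_rot: [0.938, -0.348, -0.007, 0.0]
force: [-0.2, -0.7, -3.2]
finger_gap: 0.197
```

```bash
python3 st.py
python3 - <<'E'
from h import *; s=snapshot("wrist"); save(s,"w6.png")
E
```

```text
t 9.25 tcp [ 584.  -209.6  279. ] gp [ 582.1 -208.9  124. ] psi -40.7 z [-0.0125  0.0041 -0.9999] F [-0.2 -0.7 -3.2] M [-0.07  0.14  0.06] gap 0.197
```

View pics/w6.png

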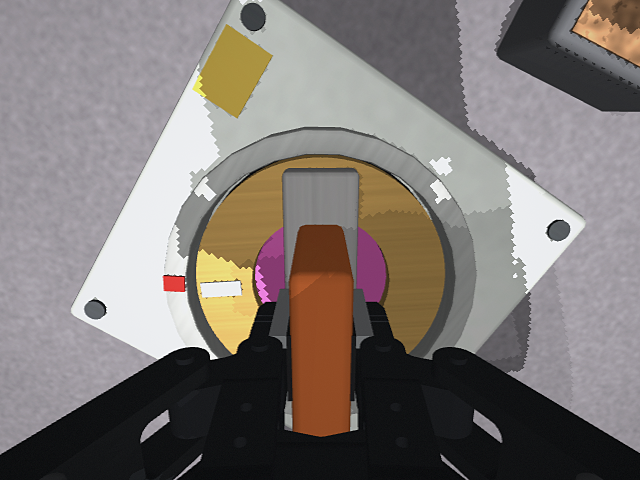

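The ring follows. White is at (221,289) and red at (174,284), so a few degrees remain. I'll creep on to the stop, watching the moment.

servo_tool(
  rows=[
    [[0,0,0],1.5,-1],
    [[0,0,0],3,-1],
    [[0,0,0],4,-1],
    [[0,0,0],5,-1],
    [[0,0,0],5,-1],
  ],
)

```text
t: 9.8
tcp_pos: [0.5839, -0.2096, 0.279]
tool_rot: [0.921, -0.388, -0.007, 0.0]
force: [-1.0, 0.5, -2.1]
finger_gap: 0.199
```

```bash
python3 st.py
python3 - <<'E'
from h import *; from r import ringfit
s=snapshot("wrist"); ringfit(s); ringfit(snapshot("side"))
E
```

```text
t 9.8 tcp [ 583.9 -209.6  279. ] gp [ 582. -209.  124.] psi -45.72 z [-0.0126  0.0043 -0.9999] F [-1.   0.5 -2.1] M [-0.09  0.16  0.2 ] gap 0.199
pink centre [ 0.6007 -0.1958] r 19.4
hole 1858 [261.1 356.4] [ 0.5747 -0.1614] r 0.0431 ang 127.0
hole 244 [207.2 218.3] [ 0.6366 -0.196 ] r 0.036 ang -0.4
white 7593 [191.2 233.8] [ 0.6372 -0.1859] r 0.0378 ang 15.2
white 2422 [324.2 197. ] [ 0.6072 -0.2376] r 0.0423 ang -81.1
holes mid [ 0.6057 -0.1787] dist 0.0709 ang -29.23
pink centre [ 0.5964 -0.1976] r 22.6
hole 26 [367.3 178.2] [ 0.6117 -0.239 ] r 0.0442 ang -69.7
white 104 [355.3 204.6] [ 0.6002 -0.155 ] r 0.0428 ang 84.9
white 54 [343.2 191.9] [ 0.6394 -0.1777] r 0.0474 ang 24.8
```

```bash
cat > mk.py <<'E'
from st import *; import sys
c=np.array([.5816,-.2092])
def marks(n):
    s=snapshot(n); h=cv2.cvtColor(s["image"],cv2.COLOR_BGR2HSV); H,S,V=[h[...,i].astype(int) for i in range(3)]
    v,u=np.mgrid[:480,:640]; uv=np.c_[u.ravel(),v.ravel()]
    for nm,z,r0,r1,col in(("white",.075,.038,.051,(S<60)&(V>120)),("red",.083,.055,.072,((H<7)|(H>174))&(S>110)&(V>70))):
        d=onplane(s,uv,z)[:,:2]-c; r=np.hypot(*d.T); a=np.degrees(np.arctan2(d[:,1],d[:,0]))
        m=((r>r0)&(r<r1)&(a>35)&(a<105)).reshape(480,640)&col
        k,l,stt,ce=cv2.connectedComponentsWithStats(m.astype(np.uint8))
        if k<2: print(n,nm,"none"); continue
        i=1+stt[1:,4].argmax(); p=onplane(s,ce[i],z)[0,:2]-c
        print(n,nm,stt[i,4],ce[i].round(1),"r",np.hypot(*p).round(4),"ang",np.degrees(np.arctan2(p[1],p[0])).round(2))
if __name__=="__main__":
    st()
    for n in sys.argv[1:]: marks(n)
E
python3 mk.py wrist side
```

```text
t 9.9 tcp [ 583.9 -209.6  279. ] gp [ 582. -209.  124.] psi -45.7 z [-0.0126  0.0043 -0.9999] F [-0.3 -0.7 -1.8] M [-0.07  0.13  0.22] gap 0.195
wrist white 423 [222.8 289. ] r 0.0444 ang 49.44
wrist red 322 [175.2 295. ] r 0.0631 ang 47.12
side white 18 [355.1 196.9] r 0.0444 ang 49.57
side red 5 [346. 196.] r 0.0644 ang 47.41
```

servo_tool(
  rows=[
    [[0,0,0],1,-1],
    [[0,0,0],2,-1],
    [[0,0,0],3,-1],
    [[0,0,0],3,-1],
  ],
)

```text
t: 10.4
tcp_pos: [0.584, -0.2095, 0.279]
tool_rot: [0.912, -0.411, -0.007, 0.001]
force: [-0.1, -0.3, -3.1]
finger_gap: 0.198
```

```bash
python3 mk.py wrist side
```

```text
t 10.4 tcp [ 584.  -209.5  279. ] gp [ 582. -209.  124.] psi -48.54 z [-0.013   0.0035 -0.9999] F [-0.1 -0.3 -3.1] M [0.1  0.12 1.22] gap 0.198
wrist white 423 [223.  290.6] r 0.0444 ang 47.6
wrist red 315 [176.3 301.6] r 0.0631 ang 47.14
side white 19 [354.8 196.5] r 0.0445 ang 48.02
side red 5 [346. 196.] r 0.0644 ang 47.41
```

The moment jumped to 1.2 N m at the stop. One more degree to be sure.

servo_tool(
  rows=[
    [[0,0,0],0.7,-1],
    [[0,0,0],1.5,-1],
    [[0,0,0],1.5,-1],
  ],
)

```text
t: 10.8
tcp_pos: [0.5841, -0.2093, 0.279]
tool_rot: [0.907, -0.422, -0.007, 0.002]
force: [0.0, -1.0, -2.9]
finger_gap: 0.2
```

```bash
python3 mk.py wrist side
```

```text
t 10.8 tcp [ 584.1 -209.3  279. ] gp [ 582.  -208.9  124. ] psi -49.89 z [-0.0133  0.0028 -0.9999] F [ 0.  -1.  -2.9] M [0.17 0.12 2.32] gap 0.2
wrist white 422 [223.3 292.7] r 0.0445 ang 47.58
wrist red 313 [177.  304.7] r 0.0631 ang 47.15
side white 19 [354.8 196.5] r 0.0445 ang 48.02
side red 5 [346. 196.] r 0.0644 ang 47.41
```

Hard stop confirmed: the marks didn't move while the moment rose to 2.3 N m. Back off within the play so as not to drag the ring, then lift.

servo_tool(
  rows=[
    [[0,0,0],-2,-1],
    [[0,0,0],-4,-1],
    [[0,0,0],-5,-1],
    [[0,0,0],-5,-1],
  ],
)

```text
t: 11.3
tcp_pos: [0.5841, -0.2097, 0.2791]
tool_rot: [0.923, -0.384, -0.006, 0.0]
force: [0.4, 0.0, -2.9]
finger_gap: 0.196
```

```bash
python3 mk.py wrist side; python3 held.py .089 wrist
```

```text
t 11.3 tcp [ 584.1 -209.7  279.1] gp [ 582.3 -209.1  124.1] psi -45.22 z [-0.0119  0.0041 -0.9999] F [ 0.4  0.  -2.9] M [-0.01 -0.04  0.02] gap 0.196
wrist white 434 [222.6 286. ] r 0.0445 ang 47.69
wrist red 320 [175.3 294.5] r 0.0632 ang 47.16
side white 19 [354.8 196.5] r 0.0445 ang 48.02
side red 5 [346. 196.] r 0.0644 ang 47.41
t 11.4 tcp [ 584.1 -209.6  279.1] gp [ 582.1 -209.   124.1] psi -45.13 z [-0.0124  0.0036 -0.9999] F [-0.1 -0.1 -2.8] M [-0.02 -0.02 -0.01] gap 0.197
wrist bar 19672 z [0.0811 0.0825 0.0897] [ 584.1 -210. ] [131.8 128.7] 86.47
wrist orange 28258 z [0.0734 0.0751 0.1449] [ 587.4 -215.7] [113.1  92.7] 44.47
```

Unloaded, and the ring has not moved. Lift straight out.

servo_tool(
  rows=[
    [[0,0,-4],0,-1],
    [[0,0,-10],0,-1],
    [[0,0,-20],0,-1],
    [[0,0,-35],0,-1],
    [[0,0,-55],0,-1],
    [[0,0,-70],0,-1],
    [[0,0,-70],0,-1],
    [[0,0,-70],0,-1],
  ],
)

```text
t: 12.25
tcp_pos: [0.5849, -0.2097, 0.3497]
tool_rot: [0.924, -0.383, -0.006, 0.001]
force: [0.4, 0.8, -4.1]
finger_gap: 0.195
```

```bash
python3 mk.py wrist side top; python3 held.py .158 wrist side
```

```text
t 12.25 tcp [ 584.9 -209.7  349.7] gp [ 583.  -209.2  194.7] psi -45.09 z [-0.0117  0.003  -0.9999] F [ 0.4  0.8 -4.1] M [ 0.04 -0.03 -0.02] gap 0.195
wrist white 240 [248.9 239.9] r 0.0443 ang 47.61
wrist red 176 [215.1 244.4] r 0.0632 ang 47.05
side white 19 [354.8 196.5] r 0.0445 ang 48.02
side red 5 [346. 196.] r 0.0644 ang 47.41
top white 22 [396.4 245.8] r 0.0452 ang 46.38
top red 1 [392. 241.] r 0.0603 ang 46.79
t 12.4 tcp [ 584.5 -209.6  348.1] gp [ 582.3 -208.9  193.1] psi -45.09 z [-0.0145  0.0046 -0.9999] F [ 0.5  0.9 -2.9] M [ 0.01 -0.08 -0.05] gap 0.199
wrist bar 5269 z [0.1564 0.158  0.1591] [ 600.8 -227.8] [30.  49.1] 44.72
wrist orange 20620 z [0.0735 0.2038 0.214 ] [ 585.7 -221.4] [110.9  84.1] 21.88
side bar 316 z [0.1509 0.1567 0.1597] [ 582. -207.] [ 30.7 108.4] 46.23
side orange 410 z [0.0725 0.1948 0.2138] [ 583.1 -209. ] [103.3  83.3] 6.15
```

servo_tool(
  rows=[
    [[-31,-27,0],-6,-1],
    [[-62,-54,0],-12,-1],
    [[-93,-81,0],-18,-1],
    [[-124,-108,0],-24,-1],
    [[-155,-135,0],-30,-1],
    [[-170,-149,0],-33,-1],
    [[-170,-149,0],-33,-1],
    [[-170,-149,0],-33,-1],
  ],
)

```text
t: 13.3
tcp_pos: [0.5702, 0.0162, 0.349]
tool_rot: [0.994, -0.105, -0.008, -0.001]
force: [0.2, -0.6, -3.0]
finger_gap: 0.198
```

```bash
python3 st.py
```

```text
t 13.3 tcp [570.2  16.2 349. ] gp [567.9  16.9 194. ] psi -12.03 z [-0.0147  0.004  -0.9999] F [ 0.2 -0.6 -3. ] M [ 0.01 -0.04 -0.05] gap 0.198
```

servo_tool(
  rows=[
    [[-11,-40,0],-5,-1],
    [[-23,-80,0],-10,-1],
    [[-34,-120,0],-15,-1],
    [[-44,-155,0],-19.3,-1],
    [[-50.5,-177.8,0],-19.3,-1],
    [[-50.5,-177.8,0],-19.3,-1],
    [[-50.5,-177.8,0],-19.3,-1],
    [[-50.5,-177.8,0],-19.3,-1],
  ],
)

```text
t: 14.1
tcp_pos: [0.5584, 0.1991, 0.3497]
tool_rot: [0.998, 0.062, -0.007, -0.002]
force: [0.1, -0.1, -2.4]
finger_gap: 0.197
```

```bash
python3 held.py .159 wrist side
```

```text
t 14.1 tcp [558.4 199.1 349.7] gp [556.1 199.6 194.7] psi 7.15 z [-0.0149  0.0034 -0.9999] F [ 0.1 -0.1 -2.4] M [-0.04  0.02 -0.02] gap 0.197
wrist bar 5375 z [0.1577 0.1595 0.1606] [582.  202.8] [49.  30.1] 7.05
wrist orange 12218 z [0.1813 0.2146 0.2158] [560.8 198.4] [54.1 20.4] 7.32
side bar 690 z [0.1516 0.1589 0.162 ] [554.1 200.7] [104.4  30.9] 7.62
side orange 461 z [0.1687 0.203  0.2158] [540.5 213.9] [54.6 61.4] 44.82
```

servo_tool(
  rows=[
    [[1.4,-1,30],0,-1],
    [[1.4,-1,60],0,-1],
    [[1.4,-1,80],0,-1],
    [[1.4,-1,92],0,-1],
    [[1.4,-1,100],0,-1],
    [[1.4,-1,106],0,-1],
    [[1.4,-1,108],0,-1],
    [[1.4,-1,108],0,-1],
  ],
)

```text
t: 15.0
tcp_pos: [0.5583, 0.2007, 0.2422]
tool_rot: [0.998, 0.062, -0.007, -0.002]
force: [0.8, -0.0, -3.1]
finger_gap: 0.196
```

```bash
python3 st.py
```

```text
t 15.0 tcp [558.3 200.7 242.2] gp [556.1 201.3  87.2] psi 7.13 z [-0.014   0.0038 -0.9999] F [ 0.8 -0.  -3.1] M [-0.04 -0.01 -0.  ] gap 0.196
```

servo_tool(
  rows=[
    [[0,0,4],0,-1],
    [[0,0,7],0,-1],
    [[0,0,8.5],0,-1],
    [[0,0,9],0,-1],
    [[0,0,9],0,-1],
  ],
)

```text
t: 15.5
tcp_pos: [0.5581, 0.2008, 0.2335]
tool_rot: [0.998, 0.062, -0.007, -0.002]
force: [-0.4, -0.7, -0.6]
finger_gap: 0.202
```

```bash
python3 held.py .044 wrist side
```

```text
t 15.5 tcp [558.1 200.8 233.5] gp [555.9 201.4  78.5] psi 7.13 z [-0.0139  0.0038 -0.9999] F [-0.4 -0.7 -0.6] M [-0.05  0.08  0.  ] gap 0.202
wrist bar 5363 z [0.0417 0.0434 0.0445] [581.7 204.6] [49.3 30.1] 6.88
wrist orange 12230 z [0.0651 0.0984 0.0996] [554.9 223.1] [54.2 69.2] 15.25
side bar 470 z [0.0365 0.0426 0.0459] [554.1 202.5] [103.6  31.8] 7.13
side orange 353 z [0.0552 0.0895 0.1001] [534.  202.7] [24.9 27. ] 10.14
```

Run:
```python
import cv2,glob,numpy as np
a=cv2.imread(sorted(glob.glob("pics/held_wrist_15*"))[-1]); b=cv2.imread(sorted(glob.glob("pics/held_side_15*"))[-1])
cv2.imwrite("pics/cmp7.png",np.hstack([cv2.resize(a,(420,315)),cv2.resize(b[290:440,200:380],(378,315))]))
```

```text
(no output)
```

View pics/cmp7.png

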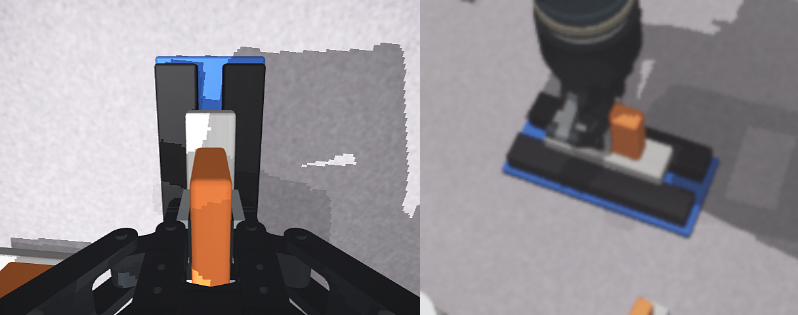

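The spanner is down: bar top at 43 mm as at the start, pins in the slot, centred on the rest, and the wrist unloaded. Release, then rise.

servo_tool(
  rows=[
    [[0,0,0.5],0,-1],
    [[0,0,0.5],0,-0.3],
    [[0,0,0.5],0,0],
    [[0,0,0.5],0,0.6],
    [[0,0,0.5],0,1],
    [[0,0,0.5],0,1],
    [[0,0,0.5],0,1],
    [[0,0,0.5],0,1],
  ],
)

```text
t: 16.4
tcp_pos: [0.5581, 0.2008, 0.233]
tool_rot: [0.998, 0.062, -0.007, -0.002]
force: [0.3, -0.3, -0.3]
finger_gap: 0.999
```

servo_tool(
  rows=[
    [[0,0,-10],0,1],
    [[0,0,-40],0,1],
    [[0,0,-85],0,1],
    [[0,0,-130],0,1],
    [[0,0,-170],0,1],
    [[0,0,-175],0,1],
    [[0,0,-175],0,1],
    [[0,0,-175],0,1],
  ],
)

```text
t: 17.2
tcp_pos: [0.5598, 0.2, 0.4071]
tool_rot: [0.998, 0.062, -0.008, -0.002]
force: [-0.0, -0.3, 0.2]
finger_gap: 1.002
```

```bash
python3 sp.py w8.png; python3 mk.py side top
python3 - <<'E'
import cv2,numpy as np
from h import *
s=snapshot("side"); a=cv2.imread("pics/w8.png"); save(s,"side8.png")
cv2.imwrite("pics/cmp8.png",np.hstack([cv2.resize(a,(400,300)),cv2.resize(s["image"],(400,300))]))
cv2.imwrite("pics/ring9.png",cv2.resize(s["image"][155:250,315:430],None,fx=5,fy=5,interpolation=cv2.INTER_CUBIC))
E
```

```text
17.25 [0.5598 0.2    0.4064] [ 0.998   0.0622 -0.0085 -0.0022]
blade top z 0.0982 2202 (array([577. , 203.4]), array([108.2,  17.3]), 6.7)
 by plane (array([515.7, 245.4]), array([ 59.4, 167. ]), 42.08)
bar 1986 0.0432 (array([554.6, 200.9]), array([103.6,  29.9]), 7.23) (array([555.1, 201. ]), array([102.8,  29.6]), 7.22)
rails z 0.0293 (array([554.2, 201.1]), array([158.2,  67.2]), 7.1)
blue 2139 (array([555. , 201.4]), array([168. ,  73.1]), 7.08)
t 17.25 tcp [559.8 200.  406.4] gp [557.1 200.5 251.5] psi 7.13 z [-0.0173  0.0033 -0.9998] F [-0.1  0.4  0. ] M [0.07 0.03 0.01] gap 1.002
side white 19 [354.8 196.5] r 0.0445 ang 48.02
side red 5 [346. 196.] r 0.0644 ang 47.41
top white 24 [396.5 246. ] r 0.0447 ang 46.49
top red 1 [392. 241.] r 0.0603 ang 46.79
```

View pics/cmp8.png

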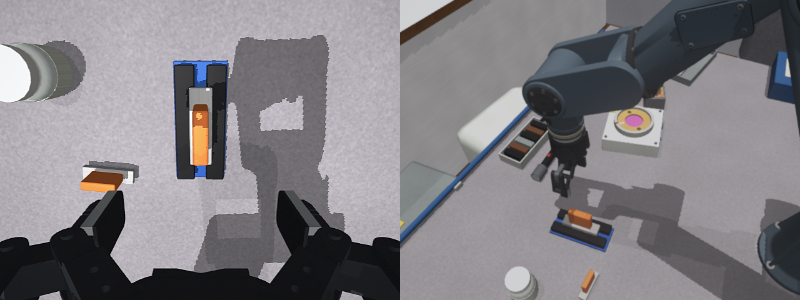

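View pics/ring9.png

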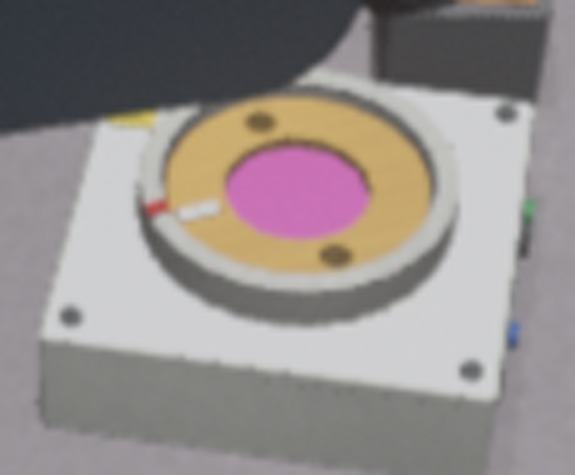

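The white mark at (198,210) lies in line with the red at (157,208). The spanner stands on the rest's middle, and the robot touches nothing. Handing in.

```bash
python3 -c "
from station import sign_off; print(sign_off())"
```

```text
the job is handed in; nothing more can be done
None
```

The job is done and handed in at about 17 s, well inside the 54 s limit. I gripped the 104 mm spanner from the rest, not the 75 mm decoy, and its pins went into the ring without contact force. I turned the ring about 50° clockwise to its hard stop, lifted the spanner out, set it back in the slot and let go.

**Ring:** At the stop the moment rose to 2.3 N m while the marks stayed still. After release the white and red marks agree to about 0.3° in the top view and 0.6° in the side view. The red mark is only 1 to 5 pixels there, so that is measurement noise.

**Spanner:** The bar is centred within about 1 mm of the rest's centre and parallel to the slot within 0.2°. Its top reads 43 mm, as at the start.

**Forces:** Every reading I took at the wrist was about 5 N or less.

**Bystanders:** I never moved near the torch, the seedling pot or the jar. The final pictures show them where they were by eye; I did not measure their positions again.

**Disagreement:** The tool ended tilted by up to about 1°, as a small lean built up over successive moves. I allowed for it in the fit and the placing, and it did no harm.

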